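# Set the loaf stop on the bread-slicing board

### The job

On the bread-slicing board, press down the blue pad in the middle of the white loaf-stop carriage with your fingertips to free its brake and, keeping it pressed, push the carriage along the rail until it is up against the red stop. Then let the pad spring back up and take the hand away. Never force the carriage along with the brake on, and leave the jars, dishes and other things around it where they are.

Things in the scene. Friction and masses are not known exactly. Their poses are not given: they have to be found in the camera images.
- board: Pale wooden bread-slicing board, 300 mm (x) by 460 mm (y), 22 mm thick, fixed to the worktop. Origin: centre of its underside. An aluminium rail 50 mm wide and 340 mm long, its top 34 mm above the worktop, runs along the board's y axis at the board's x = +60 mm. The board lies turned by up to 0.3 rad.
- carriage_mid (a point): White loaf-stop carriage on the rail: a square frame 90 by 90 mm with a 64 by 64 mm open well in the middle; rim 60 mm above the worktop, walls 13 mm. On its robot side an upright white fence plate, 8 mm thick, reaches 120 mm from the carriage centre, its top 81 mm up. This point is the well's centre at rim height. It slides along the board's y only and cannot be lifted.
- pad_top (a point): Blue square press pad, 62 by 62 mm, filling the carriage's well. This point is the centre of its top, 54 mm above the worktop when up (6 mm below the rim). It goes 10 mm straight down against a spring (6 N to start, 11 N fully down) and springs back. Fingertips in the well can press it and, kept down, drag the carriage or push it by the well's wall.
- pad (a joint): How far the pad is pressed: 0 m = up; 0.010 m = fully down. Up, a brake holds the carriage fast on the rail (some 15 N to drag it); pressed 3 mm or more the brake is free and the carriage slides with 1 to 2 N. The brake grips again when the pad comes up.
- carriage (a joint): Position of the carriage along the rail, towards the board's +y, in m; 0 = middle of the board; -0.1 and +0.1 = hard against the stop block at that end.
- red_stop_mid (a point): Red stop block at one end of the rail (at the board's +y or -y end, it varies), 90 mm (x) by 24 mm (y), 42 mm high, fixed on the board. This point is the centre of the block, 60 mm above the worktop. With the carriage hard against it, it is 57 mm from the carriage's centre.
- grey_stop_mid (a point): Grey stop block of the same shape and size at the other end of the rail; not the one wanted.
- jam_jar: Jam jar with a brass lid, 58 mm across and 75 mm tall, standing on the robot-side part of the board. Origin: centre of its underside. A bystander: leave it alone.
- ramekin: Small blue round dish, 72 mm across and 42 mm tall, standing on the robot-side part of the board. Origin: centre of its underside. A bystander: leave it alone.
- mug: White mug, 76 mm across and 90 mm tall, handle at its +y, on the worktop beside the board. Origin: centre of its underside. A bystander: leave it alone.
- salt_mill: Dark turned wooden salt mill, 54 mm across and 117 mm tall, on the worktop beside the board. Origin: centre of its underside. A bystander: leave it alone.
- timer: Round cream kitchen timer, 68 mm across and 52 mm tall, on the worktop beside the board. Origin: centre of its underside. A bystander: leave it alone.
- spice_jar: Small jar with a black lid, 44 mm across and 95 mm tall, on the worktop beside the board. Origin: centre of its underside. A bystander: leave it alone.
- spatula: Spatula lying flat on the worktop behind the board (the side away from the robot). Origin: on its handle axis. A bystander: leave it alone.

How it is judged:
By the outcome, as a careful person would: the job done as asked, in the order asked, and still so for the second after the job is handed in, with the robot touching nothing.
It also fails if it takes over 35 s, if anything falls off the work surface, if the arm or the gripper's body presses on something with over 40 N, if the wrist force passes 120 N, or if a joint passes its speed limit or range.

### The arm

A 7-joint arm with a two-finger parallel gripper is mounted at the origin on the work surface. World frame = base frame: x ahead of the robot, y to its left, z up, the work surface at z = 0. Lengths are in m, angles in rad, forces in N, time in s.
With the tool pointing down it reaches from about 0.425 to 0.925 m from the base axis. Payload 6.8 kg.
Tool frame: the origin (TCP) lies between the finger pads; the fingertips stand tips_ahead ahead of it and the grasp point (between the pads) lies 3 mm ahead of it (tips_ahead is the distance from the TCP to the fingertips, in m); z points along the fingers, y is the line along which they close (so a half turn about z gives the same grasp; the last joint's range is limited). The gripper opens to 88 mm and grips with 3 to 60 N. Pads are 20 mm wide; open, the fingers measure 115 mm over their backs; the gripper's body (75 mm by 178 mm) begins 61 mm behind the grasp point.
Start: joints at [-1.24, 0.477, 0.022, 1.555, -0.011, 1.109, -0.083], TCP at [0.287, 0.611, 0.245] pointing down, gripper open.
Joint ranges: [-2.96, 2.96], [-0.34, 2.1], [-1.41, 1.46], [0.24, 2.44], [-1.37, 4.51], [0.17, 1.92], [-2.96, 2.96]. Speed limits (rad/s): [2.39, 2.39, 3.14, 3.14, 3.14, 3.14, 3.14].

### API

Orientations are given as [roll, pitch, yaw] about the fixed x, y, z axes, in that order (R = Rz(yaw) Ry(pitch) Rx(roll)).
In Python, from bench import * gives the robot as it stands. The module is installed in compiled form; this text tells all that it offers.
- The arm moves only by the shell command python3 -m handwheel 'ROWS' [FORCE]. ROWS is JSON, one flat list of numbers, 7 for each row, row after row: the opening, from -1 (shut) to 1 (fully open), then the shift along the world's x, y, z in cm, then the turn, a rotation vector about the world's x, y, z in degrees. In form: [fingers, dx, dy, dz, rx, ry, rz, fingers, dx, dy, dz, rx, ry, rz, ...]. A call has 1 to 10 rows; each row shifts and turns the commanded pose from where the row before left it; what a row does not reach is not made up. A row lasts 1/10 s, in which the tool goes at most 50 mm and 8.59 degrees, less where a joint would pass 70% of its speed; a pose out of reach is approached as far as the arm can. A call with a gripper value outside its range is refused whole. The fingers move at their own pace and stop on an object; FORCE is the grip in N (left out, the last holds). Time passes only in rows, so rows that do not move let the fingers close. It gives the time, the measured TCP pose, the force, the opening and the grip force at its end, in the units of the state.
- state(): the state, without advancing time (a new reading comes with each control period).
- camera(name): name is "scene" or "side" or "wrist"; returns a dict with "image" (400x640x3 uint8, blue, green, red), "vfov" (degrees; the focal length in pixels is half the picture's height over the tangent of half this angle, whatever the lens; pixels are square), "cx", "cy" (the principal point, pixels), "R" (3x3) and "t" (3): a world point X has camera coordinates R X + t; the wrist camera has in their place "tool_from_camera" (4x4, takes a point from camera to tool coordinates, whose origin is the TCP and whose axes are the flange's). Camera axes: x right, y down, z forward; pixel columns grow to the right and rows downward; lengths in m; the calibration is good to about 2 mm. The wrist camera is an equidistant fisheye: a pixel r from the principal point sees the ray r / f radians off the axis. A picture is of the moment at which its call begins: read the wrist's pose just before it. There is no depth.
- job_done(): hands the job in; it is judged then, once.
The state is a dict: "t": time; "q": joint angles; "joint_vel": joint speeds; "joint_torque": joint torques, N m; "tool_pos": TCP position; "tcp_rot": TCP orientation; "wrist_force": force on the tool from outside, world axes, zero at the start; "torque": the same for the moment, N m; "gripper_width": opening from 0.0 (shut) to 1.0 (fully open); "grasp_force": force on a finger pad.
Only numpy, scipy, OpenCV 4.12 (cv2) and the standard library are available. Lean on these libraries where they do the work, as an engineer would, in place of code of your own. Each camera call takes 0.05 s, during which the arm holds its last target. There are 200 camera calls.

## Working session

There is one attempt and no reset: what is moved stays moved. The work goes in short steps, Python scripts to look and compute and a shell command to move; the robot and the scene stay as the last step left them, time stands still between calls to the robot, and variables do not carry over. Pictures are saved under pics/ and viewed, at most 10 in all, crops included, and the job is handed in when it is done.

```bash
mkdir -p pics; python3 - <<'E'
from bench import *
import cv2,pickle
s=state();print({k:s[k] for k in('t','tool_pos','tcp_rot','wrist_force','gripper_width')})
try: print(tips_ahead)
except Exception as e: print(e)
for n in('scene','side'):
    c=camera(n);cv2.imwrite(f'pics/{n}1.png',c['image']);pickle.dump(c,open(n+'.pkl','wb'));print(n,c['vfov'],c['cx'],c['cy'],-c['R'].T@c['t'])
E
```

```text
{'t': 0.0, 'tool_pos': array([0.2865672 , 0.61055944, 0.24369411]), 'tcp_rot': array([-3.13983351e+00,  1.24644725e-04,  2.70277708e+00]), 'wrist_force': array([ 0.69192097,  0.52223288, -0.84278264]), 'gripper_width': 1.0012967494117617}
0.022
scene 47.16560539262609 315.3892419492609 201.41350090556253 [0.95133589 0.66406715 0.98982169]
side 50.81210931518329 319.4969443158657 195.22040178763484 [ 0.14773972 -0.60554512  0.72461939]
```

View pics/scene1.png

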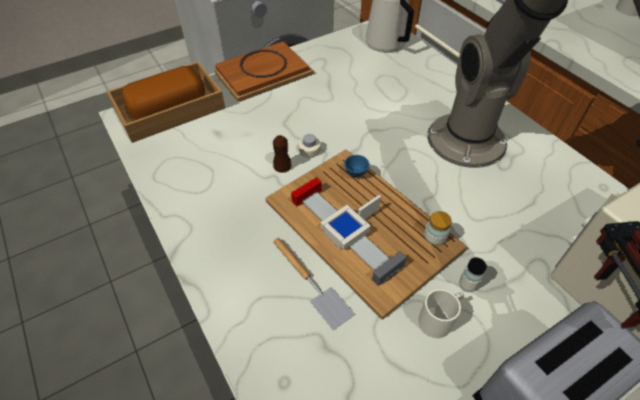

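View pics/side1.png

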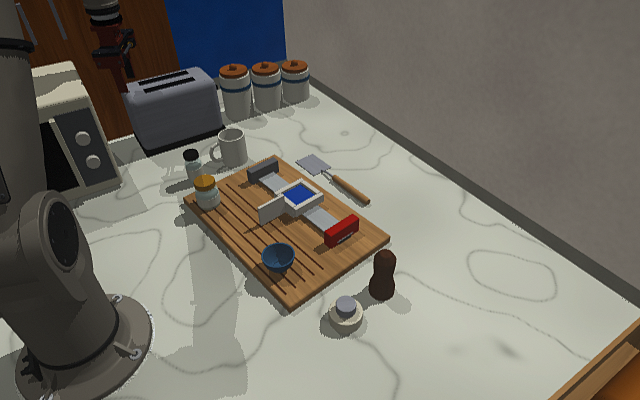

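The scene view shows the blue pad at about (346,224), the red stop at (307,190) and the grey one at (389,266). In the side view the pad is at (300,194) and red at (341,231), so red is at the −y end.

```bash
cat > h.py <<'E'
import cv2,numpy as np,pickle
def ray(c,u,v):
    f=c['image'].shape[0]/2/np.tan(np.radians(c['vfov']/2))
    d=c['R'].T@np.array([(u-c['cx'])/f,(v-c['cy'])/f,1]);return -c['R'].T@c['t'],d
def onz(c,u,v,z):
    o,d=ray(c,u,v);return (o+d*(z-o[2])/d[2])[:2]
def blob(im,col,box):
    h=cv2.cvtColor(im,cv2.COLOR_BGR2HSV);H,S,V=cv2.split(h)
    m=((H>105)&(H<125)&(S>180)&(V>90)) if col=='blue' else (((H<8)|(H>172))&(S>150)&(V>60))
    m=m.astype(np.uint8);k=np.zeros_like(m);x0,y0,x1,y1=box;k[y0:y1,x0:x1]=1;m*=k
    cs,_=cv2.findContours(m,cv2.RETR_EXTERNAL,cv2.CHAIN_APPROX_NONE);return max(cs,key=cv2.contourArea)
def tri(a,b):
    (o,d),(p,e)=a,b;s=np.linalg.lstsq(np.c_[d,-e],p-o,rcond=None)[0];return (o+d*s[0]+p+e*s[1])/2,np.linalg.norm(o+d*s[0]-p-e*s[1])
E
python3 - <<'E'
from h import *
r=[]
for n,bb,rb in(('scene',(315,195,380,250),(280,170,330,210)),('side',(275,175,325,215),(315,205,370,255))):
    c=pickle.load(open(n+'.pkl','rb'));im=c['image']
    b=blob(im,'blue',bb);M=cv2.moments(b);u,v=M['m10']/M['m00'],M['m01']/M['m00'];r.append(ray(c,u,v))
    q=cv2.boxPoints(cv2.minAreaRect(b));print(n,'pad',(u,v),M['m00'],onz(c,u,v,.054))
    P=np.float32([onz(c,*p[0],.054) for p in b]); print(cv2.minAreaRect(P*1000))
    k=blob(im,'red',rb);M=cv2.moments(k);u,v=M['m10']/M['m00'],M['m01']/M['m00']
    P=np.float32([onz(c,*p[0],.062) for p in k]);print('red',(u,v),onz(c,u,v,.05),cv2.minAreaRect(P*1000))
print(tri(*r))
E
python3 - <<'E'
import cv2,numpy as np
a=cv2.imread('pics/scene1.png')[140:320,260:500];cv2.imwrite('pics/crop1.png',cv2.resize(a,None,fx=3,fy=3,interpolation=cv2.INTER_CUBIC))
E
```

```text
scene pad (344.94484412470024, 224.48968824940044) 347.5 [0.53333861 0.10803632]
((533.0233154296875, 107.840087890625), (54.29322052001953, 54.983619689941406), 7.679380893707275)
red (305.8848641655886, 190.54937473048727) [ 0.55806536 -0.04494871] ((561.6790771484375, -34.98090744018555), (104.79293060302734, 45.84504318237305), 8.886305809020996)
side pad (298.1705014749262, 194.2424778761062) 282.5 [0.53161631 0.10963788]
((532.318603515625, 110.3009262084961), (56.39963150024414, 54.34636688232422), 7.780873775482178)
red (341.2662942271881, 229.62011173184356) [ 0.55118394 -0.04969001] ((544.0908203125, -60.91714859008789), (112.38587951660156, 49.082969665527344), 8.31360149383545)
(array([0.53242282, 0.10871879, 0.05421896]), np.float64(0.002299996397440008))
```

View pics/crop1.png

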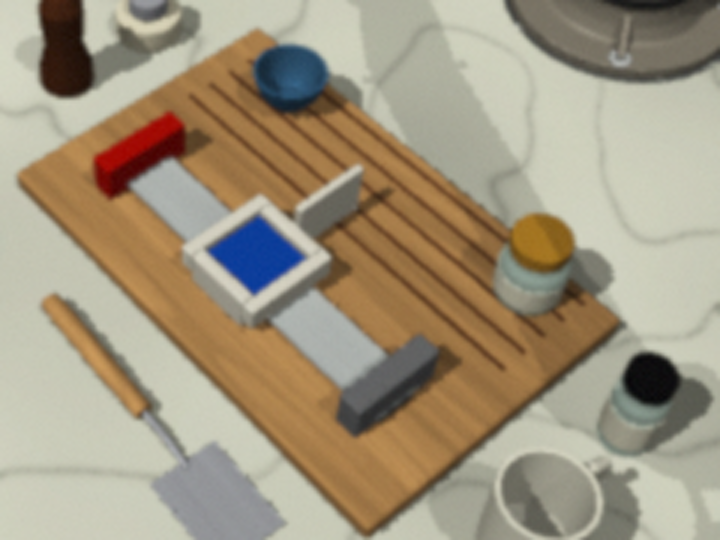

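The crop confirms the layout: red stop upper left, carriage mid-rail, fence on the robot side, and a clear path over the rail. Board yaw is about +8°, the pad is at (0.532, 0.109), and travel is about 0.10 m towards −y.

```bash
python3 -m handwheel '[-1,1.9,-3.9,0,0,0,-5.7,-1,1.9,-3.9,0,0,0,-5.7,-1,1.9,-3.9,0,0,0,-5.7,-1,1.9,-3.9,0,0,0,-5.7,-1,1.9,-3.9,0,0,0,-5.7,-1,1.9,-3.9,0,0,0,-5.7,-1,1.9,-3.9,0,0,0,-5.7,-1,1.9,-3.9,0,0,0,-5.7,-1,1.9,-3.9,0,0,0,-5.7,-1,1.9,-3.9,0,0,0,-5.7]' 20
python3 -m handwheel '[-1,1.9,-3.8,0,0,0,0,-1,1.9,-3.8,0,0,0,0,-1,1.9,-3.8,0,0,0,0,-1,0,0,-2,0,0,0,-1,0,0,0,0,0,0,-1,0,0,0,0,0,0]'
python3 - <<'E'
from bench import *
import cv2,pickle
s=state();c=camera('wrist');c['s']=s;pickle.dump(c,open('wrist.pkl','wb'));cv2.imwrite('pics/wrist1.png',c['image'])
print(s['tool_pos'],s['tcp_rot'],s['q'],s['wrist_force'],c['vfov'],c['tool_from_camera'])
E
```

```text
t: 1.1
tool_pos: [0.477, 0.2193, 0.2445]
tcp_rot: [-3.141, -0.0, 1.704]
wrist_force: [-0.2, 0.8, -0.1]
gripper_width: 0.129
grasp_force: 0.0
t: 1.7
tool_pos: [0.5331, 0.1078, 0.2243]
tcp_rot: [-3.14, -0.0, 1.709]
wrist_force: [-0.0, -0.1, 0.3]
gripper_width: 0.007
grasp_force: 0.0
[0.53308484 0.10775614 0.22432903] [-3.13989771e+00 -2.43226759e-05  1.70895012e+00] [-0.65624467  0.29687942  0.418001    1.91373818 -0.14554737  0.96192285
 -0.03259197] [-0.01001246 -0.08345812  0.27540588] 65.70646984690485 [[ 1.22803274e-04 -9.57407446e-01 -2.88740311e-01  7.86743736e-02]
 [ 9.99999884e-01  2.52117833e-04 -4.10667392e-04  5.98027858e-04]
 [ 4.65972601e-04 -2.88740228e-01  9.57407366e-01 -1.39394807e-01]
 [ 0.00000000e+00  0.00000000e+00  0.00000000e+00  1.00000000e+00]]
```

View pics/wrist1.png

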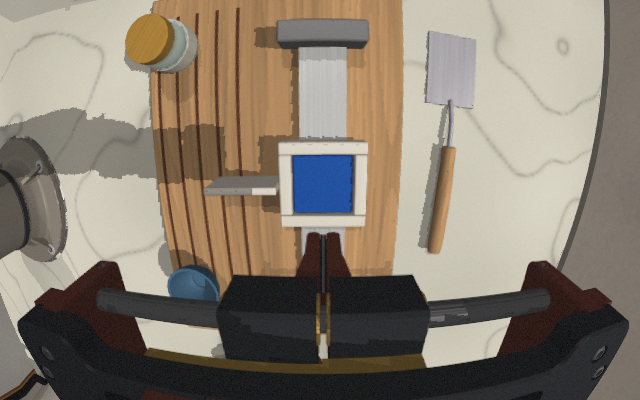

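The wrist view shows the pad at about (323,184), square to the picture, and the shut fingers at about (323,240) just below it. I'll locate it from this view.

```bash
python3 - <<'E'
from h import *
from scipy.spatial.transform import Rotation as Ro
c=pickle.load(open('wrist.pkl','rb'));s=c['s'];f=200/np.tan(np.radians(c['vfov']/2))
T=c['tool_from_camera'];R=Ro.from_euler('xyz',s['tcp_rot']).as_matrix()
b=blob(c['image'],'blue',(270,140,380,230));P=[]
def w(u,v,z):
    a=np.array([u-c['cx'],v-c['cy']]);r=np.linalg.norm(a);th=r/f
    d=R@T[:3,:3]@np.r_[a/r*np.sin(th),np.cos(th)];o=R@T[:3,3]+s['tool_pos'];return (o+d*(z-o[2])/d[2])[:2]
P=np.float32([w(*p[0],.054) for p in b])*1000
print(cv2.minAreaRect(P))
print('rim in-/outer sample',w(280,143,.06),w(366,143,.06),w(366,225,.06),w(281,225,.06))
print('grey',w(323,21,.064))
E
```

```text
((532.5346069335938, 110.0147476196289), (60.1107177734375, 59.658531188964844), 7.964014053344727)
rim in-/outer sample [0.48518757 0.14680638] [0.56928762 0.15853817] [0.58431133 0.07331663] [0.49510182 0.06083694]
grey [0.51062064 0.2721569 ]
```

Pad confirmed at (0.5325, 0.110), yaw 8°. I'll enter the well about 12 mm to the red side of centre, stopping just above the pad.

```bash
python3 -m handwheel '[-1,0.1,-1,-2,0,0,0,-1,0,0,-4,0,0,0,-1,0,0,-4,0,0,0,-1,0,0,-2.5,0,0,0,-1,0,0,-1.3,0,0,0,-1,0,0,0,0,0,0,-1,0,0,0,0,0,0]'
```

```text
t: 2.45
tool_pos: [0.5356, 0.0977, 0.0878]
tcp_rot: [3.14, -0.0, 1.709]
wrist_force: [0.5, -0.8, -0.0]
gripper_width: 0.005
grasp_force: 0.0
```

```bash
python3 -m handwheel '[-1,0,0,-0.3,0,0,0,-1,0,0,-0.3,0,0,0,-1,0,0,-0.3,0,0,0,-1,0,0,-0.2,0,0,0,-1,0,0,0,0,0,0,-1,0,0,0,0,0,0]'
```

```text
t: 3.05
tool_pos: [0.535, 0.0971, 0.0759]
tcp_rot: [3.141, -0.0, 1.708]
wrist_force: [-0.3, 0.3, 3.3]
gripper_width: 0.008
grasp_force: 1.3
```

Just touching the pad (tip at 0.054, 3 N). Now the press.

```bash
python3 -m handwheel '[-1,0,0,-0.3,0,0,0,-1,0,0,-0.3,0,0,0,-1,0,0,-0.2,0,0,0,-1,0,0,0,0,0,0,-1,0,0,0,0,0,0]'
```

```text
t: 3.55
tool_pos: [0.535, 0.0971, 0.0683]
tcp_rot: [3.141, -0.0, 1.708]
wrist_force: [-1.8, -0.7, 9.4]
gripper_width: 0.007
grasp_force: 4.7
```

Force 9.4 N and about 7.5 mm of travel mean the brake is free. Pushing along the rail.

```bash
python3 -m handwheel '[-1,0.07,-0.5,0,0,0,0,-1,0.07,-0.5,0,0,0,0,-1,0.07,-0.5,0,0,0,0,-1,0.07,-0.5,0,0,0,0,-1,0.07,-0.5,0,0,0,0,-1,0.07,-0.5,0,0,0,0]'
```

```text
t: 4.15
tool_pos: [0.5392, 0.0672, 0.0683]
tcp_rot: [3.141, -0.001, 1.708]
wrist_force: [-2.5, 0.4, 10.3]
gripper_width: 0.005
grasp_force: 4.7
```

```bash
python3 -m handwheel '[-1,0.07,-0.5,0,0,0,0,-1,0.07,-0.5,0,0,0,0,-1,0.07,-0.5,0,0,0,0,-1,0.07,-0.5,0,0,0,0,-1,0.07,-0.5,0,0,0,0,-1,0.07,-0.5,0,0,0,0,-1,0.07,-0.5,0,0,0,0,-1,0.07,-0.5,0,0,0,0]'
python3 - <<'E'
from bench import *
import cv2
a=cv2.resize(camera('scene')['image'][140:320,260:500],None,fx=2.5,fy=2.5,interpolation=cv2.INTER_CUBIC)
b=cv2.resize(camera('side')['image'][130:310,200:440],None,fx=2.5,fy=2.5,interpolation=cv2.INTER_CUBIC)
cv2.imwrite('pics/mid.png',cv2.resize(cv2.hconcat([a,b]),(800,300)))
E
```

```text
t: 4.95
tool_pos: [0.5449, 0.0272, 0.0683]
tcp_rot: [3.141, -0.001, 1.708]
wrist_force: [-1.7, 2.0, 8.9]
gripper_width: 0.005
grasp_force: 4.7
```

View pics/mid.png

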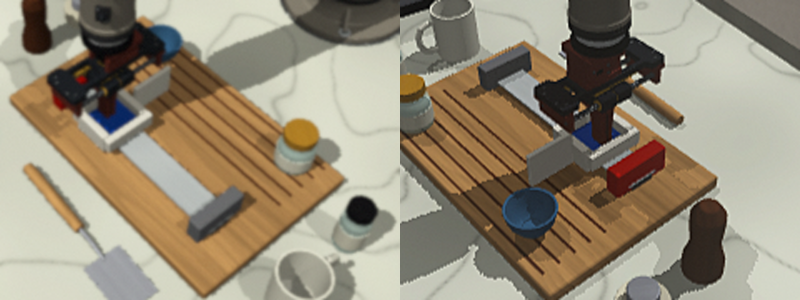

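The carriage is moving with the hand and about 3 cm short of red. I'll check that the fence will clear the ramekin and where the carriage centre is.

```bash
python3 - <<'E'
from h import *
from bench import state
th=np.radians(8);ex=np.array([np.cos(th),np.sin(th)]);ey=np.array([-ex[1],ex[0]]);p0=np.array([.5325,.110])
for n,uv in(('scene',(357,163)),('side',(278,255))):
    c=pickle.load(open(n+'.pkl','rb'));d=onz(c,*uv,.05)-p0;print(n,'ramekin rel pad start (board axes)',d@ex,d@ey)
s=state();d=s['tool_pos'][:2]-p0;print('tool',d@ex,d@ey,s['wrist_force'])
E
```

```text
scene ramekin rel pad start (board axes) -0.17281058109829522 -0.14479150748477207
side ramekin rel pad start (board axes) -0.15751274890921077 -0.12699573981129197
tool 0.0007453099903561211 -0.08479985553798326 [-2.28246136 -0.80224959  9.66411574]
```

The ramekin's edge is about 9 mm beyond the fence's end, so it clears. Continuing, gently towards the stop.

```bash
python3 -m handwheel '[-1,0.07,-0.5,0,0,0,0,-1,0.07,-0.5,0,0,0,0,-1,0.06,-0.4,0,0,0,0,-1,0.06,-0.4,0,0,0,0,-1,0.03,-0.2,0,0,0,0,-1,0.03,-0.2,0,0,0,0]'
```

```text
t: 5.65
tool_pos: [0.548, 0.0051, 0.0683]
tcp_rot: [3.141, -0.001, 1.708]
wrist_force: [-2.0, 0.7, 9.8]
gripper_width: 0.007
grasp_force: 4.7
```

```bash
python3 -m handwheel '[-1,0.03,-0.2,0,0,0,0,-1,0.03,-0.2,0,0,0,0,-1,0.03,-0.2,0,0,0,0]'
```

```text
t: 5.95
tool_pos: [0.5489, -0.0008, 0.0683]
tcp_rot: [3.141, -0.001, 1.708]
wrist_force: [-2.7, 1.0, 9.2]
gripper_width: 0.007
grasp_force: 4.7
```

```bash
python3 -m handwheel '[-1,0.03,-0.2,0,0,0,0,-1,0.03,-0.2,0,0,0,0,-1,0,0,0,0,0,0]'
python3 - <<'E'
from bench import *
import cv2,pickle
c=camera('side');pickle.dump(c,open('side2.pkl','wb'))
cv2.imwrite('pics/end1.png',cv2.resize(c['image'][160:280,270:400],None,fx=5,fy=5,interpolation=cv2.INTER_CUBIC)[:600])
E
```

```text
t: 6.25
tool_pos: [0.5492, -0.0028, 0.0682]
tcp_rot: [-3.141, -0.003, 1.709]
wrist_force: [-3.1, 4.9, 10.3]
gripper_width: 0.007
grasp_force: 4.7
```

View pics/end1.png

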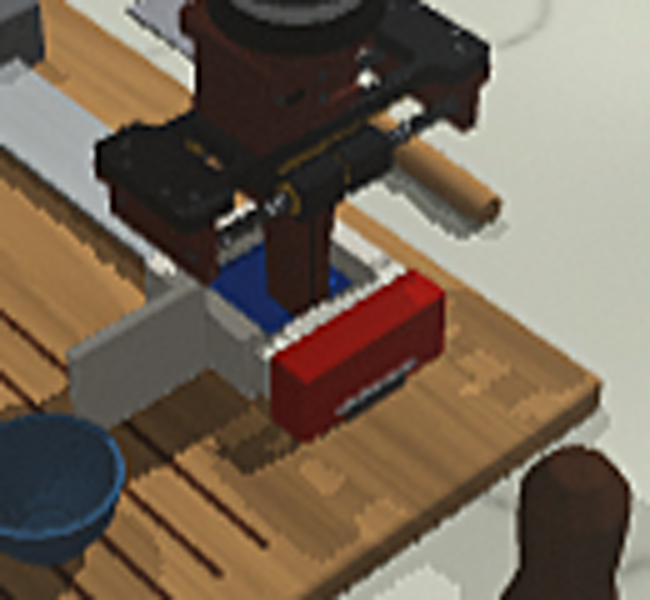

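The picture shows the carriage face against the red block with no gap. The push force rose to 5 N, the tool stalled 2 mm short of its command, and it travelled about 101 mm in all. Lifting straight up now.

```bash
python3 -m handwheel '[-1,0,0,0.2,0,0,0,-1,0,0,0.3,0,0,0,-1,0,0,0.5,0,0,0,-1,0,0,1,0,0,0,-1,0,0,2,0,0,0,-1,0,0,4,0,0,0,-1,0,0,5,0,0,0,-1,0,0,5,0,0,0,-1,0,0,0,0,0,0,-1,0,0,0,0,0,0]'
python3 - <<'E'
from bench import *
import cv2
from h import *
for n,bb in (('scene',(285,170,380,250)),('side',(275,175,370,240))):
    c=camera(n);b=blob(c['image'],'blue',bb);M=cv2.moments(b);u,v=M['m10']/M['m00'],M['m01']/M['m00'];d=onz(c,u,v,.054)-[.5325,.110];print(n,M['m00'],np.linalg.norm(d),d)
b=cv2.resize(c['image'][130:310,230:430],(660,594),interpolation=cv2.INTER_CUBIC);cv2.imwrite('pics/end2.png',b)
E
```

```text
t: 7.3
tool_pos: [0.5497, -0.0053, 0.2489]
tcp_rot: [3.139, -0.0, 1.707]
wrist_force: [-0.6, 0.4, -0.8]
gripper_width: 0.007
grasp_force: 0.0
scene 299.5 0.10259595369797861 [ 0.01516988 -0.10146824]
side 346.0 0.10101056190498339 [ 0.01350694 -0.10010343]
```

View pics/end2.png

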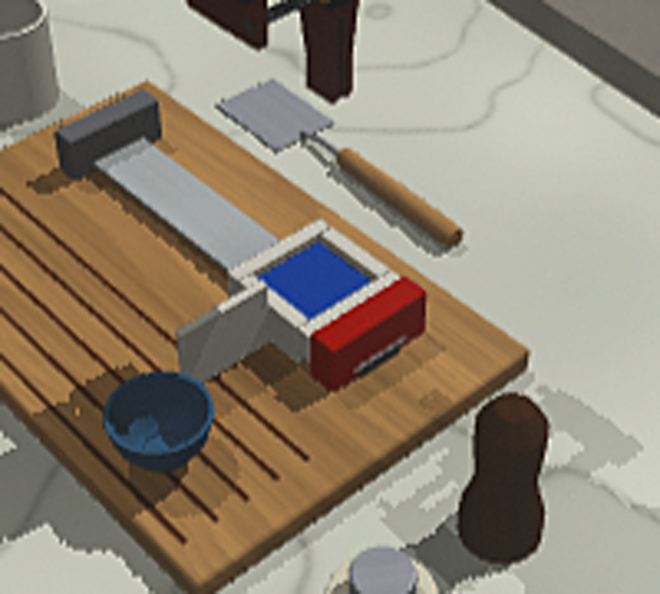

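The carriage sits flush against the red stop, the pad is up, the hand is clear and the ramekin is untouched. Handing in.

```bash
python3 -c "
from bench import *
print(job_done())"
```

```text
the job is handed in; nothing more can be done
None
```

The carriage was pushed about 101 mm along the rail with the pad held down and now rests against the red stop; the pad is back up, the hand is clear, none of the other things were seen to move, and the job was handed in about 7.5 s into the 35 s allowed.

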